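Turn the promotion board and snap it into its counter frame

ROBOT

A 6-joint arm with a two-finger parallel gripper is mounted at the origin on a cart in front of the work surface, level with it; the furniture and walls round the work are solid. World frame = base frame: x ahead of the robot, y to its left, z up, the work surface at z = 0. Lengths are in m, angles in rad, forces in N, time in s.
With the tool pointing down it reaches from about 0.375 to 0.9 m from the base axis. Payload 3.1 kg.
Tool frame: the origin (TCP) lies midway between the tips of the shut fingers; the grasp point (between the pads) lies 19 mm behind it; z points along the fingers, y is the line along which they close (so a half turn about z gives the same grasp; the last joint's range is limited). The gripper opens to 85 mm and grips with 20 to 120 N. Pads are 22 mm wide; open, the fingers measure 114 mm over their backs; the gripper's body (76 mm by 85 mm) begins 54 mm behind the grasp point. The pads swing forward as they close: fully open they stand 13 mm farther back than shut.
Start: joints at [1.081, 0.527, 1.433, -0, 1.181, -0.178], TCP at [0.191, 0.595, 0.231] pointing down, gripper open.
Joint ranges: [-3.08, 3.08], [-0.75, 2.2], [0.22, 2.44], [-1.43, 4.57], [0, 2.65], [-2.85, 2.85]. Speed limits (rad/s): [2.79, 2.79, 3.14, 3.14, 3.14, 3.14].

INTERFACE

Orientations are given as a unit quaternion [x, y, z, w].
In Python, from station import manip gives the robot as it stands.
- The arm moves only by the tool step_arm, never from a script. Its argument "targets" is text: rows parted by semicolons, each of 4 numbers parted by spaces: the shift along the tool's x, y, z in mm, then the turn about the tool's z in degrees. A call has 1 to 12 rows; each row is the pose to reach, as a shift and turn from the pose commanded when the call began, along the tool's axes at that moment; what a row does not reach only later rows make up. A row lasts 1/10 s, in which the tool goes at most 50 mm and 8.59 degrees, less where a joint would pass 70% of its speed; a pose out of reach is approached as far as the arm can. A call with a gripper value outside its range is refused whole. "gripper" is the closure, from 0 (fully open) to 1 (shut), set as the call begins (left out, the last holds). The fingers move at their own pace and stop on an object; "squeeze" is the grip in N (left out, the last holds). Time passes only in rows, so rows that repeat a pose let the fingers close. It gives the time, the measured TCP pose, the force, the opening and the grip force at its end, in the units of the state.
- manip.sense(): the state, without advancing time (a new reading comes with each control period).
- manip.snapshot(name): name is "scene" or "top"; returns the picture (384x512x3 uint8, red, green, blue); there is no depth.
- manip.get_calibration(name): a dict with "fov_y" (degrees; the focal length in pixels is half the picture's height over the tangent of half this angle, whatever the lens; pixels are square), "cx", "cy" (the principal point, pixels), "k1" (the pictures are not rectified: a ray, as slopes to the right and down, at radius r is drawn at 1 + k1 r^2 times it, then the intrinsics apply), "extrinsics" (4x4, takes a point from camera to world coordinates). Camera axes: x right, y down, z forward; pixel columns grow to the right and rows downward; lengths in m; the calibration is good to about 2 mm. A picture is of the moment at which its call begins. get_calibration takes no time and is no camera call.
- manip.sign_off(): hands the job in; it is judged then, once.
Trained networks look in the newest picture that a camera, given by its name, has taken for a name from the list of things; names that differ only in an ending like _2 or _b are one class to them, and where a whole thing is asked for, a point or a joint stands for the part that bears it (a point fixed in the world has none). Each returns a list of dicts, best first, with "p" (0 to 1); they miss things now and then, are a little off and sometimes report something else, mostly with a low value. They report only what shows in the picture. A call takes as long as a camera call. They do not tell look-alikes from the thing itself.
- manip.recognise(camera, query): "position" ([column, row] in pixels, amid what is visible of it).
- manip.masks_of(camera, query): "pixels" (384x512 bool, what is visible of it) and "position" ([column, row] in pixels, amid what is visible of it).
- manip.mark_of(camera, query): "position" ([column, row] in pixels: a listed point, or the origin of a listed thing).
The state is a dict: "t": time; "q": joint angles; "qd": joint speeds; "tau": joint torques, N m; "tcp_pos": TCP position; "tool_rot": TCP orientation; "force": force on the tool from outside, world axes, zero at the start; "ft_torque": the same for the moment, N m; "finger_gap": opening from 0.0 (shut) to 1.0 (fully open); "gripper_force": force on a finger pad.
Only numpy, scipy, OpenCV 4.12 (cv2) and the standard library are available. Lean on these libraries where they do the work, as an engineer would, in place of code of your own. Each camera call takes 0.05 s, during which the arm holds its last target. There are 200 camera calls.

TASK

The two-sided promotion board stands on the easel with its navy star side showing; take it off, turn it over and lay it flat in the open snap frame with its flower side up (either way round). Then press the frame's four rails over, one after another, until every rail has snapped fully shut on the board's edges. Leave the goods round about where they stand.

Things in the scene. Friction and masses are not known exactly. Their poses are not given: they have to be found in the camera images.
- board: Rigid two-sided board, white edges, 100 (x) x 140 (y) x 10 mm (z), about 0.12 kg; origin at its centre. +z face: flower side (cream, coral and gold flower, alike either way round); -z face: star side (navy, pale moon and dots). Starts on the easel, its x axis pointing up the slope, star side up and outward, flower side down against the easel.
- easel: Small light-wood easel, fixed; origin on the table under its middle. The board leans on it at 52 degrees from level, rising toward the easel's +x. A lip 8 mm high holds the board's lower edge in front: draw the board up along its slope to free it. The back slats end 60 mm up the slope; the upper 40 mm of the board is free on both faces.
- frame: Aluminium snap frame lying open, fixed, 136 (x) x 176 (y) mm; origin on the table under its centre, z up. Its tray for the board is 108 (x) x 148 (y) mm, floor 4 mm and wall tops 14.5 mm up, inner edges bevelled. Four rails are hinged along its edges 16.6 mm above the table; open, they stand 38 mm above the table and reach 13 mm outside their hinge lines.
- rail_xp (a joint): Angle (rad) of the long rail on the frame's +x side; hinge line at frame x = +64 mm; 168 mm long, 23 wide, 4 thick. 0 = open, leaning outward, 120 degrees from shut; 2.10 = shut, flat over the board's edge. Sprung over centre: pushing it inward takes about 6 N at 15 mm from the hinge, less toward the middle (1.05); past that it snaps shut and stays.
- rail_xm (a joint): Angle (rad) of the long rail on the frame's -x side; hinge line at frame x = -64 mm; 168 mm long, 23 wide, 4 thick. 0 = open, leaning outward, 120 degrees from shut; 2.10 = shut, flat over the board's edge. Sprung over centre: pushing it inward takes about 6 N at 15 mm from the hinge, less toward the middle (1.05); past that it snaps shut and stays.
- rail_yp (a joint): Angle (rad) of the short rail on the frame's +y side; hinge line at frame y = +84 mm; 80 mm long, 23 wide, 4 thick. 0 = open, leaning outward, 120 degrees from shut; 2.10 = shut, flat over the board's edge. Sprung over centre: pushing it inward takes about 6 N at 15 mm from the hinge, less toward the middle (1.05); past that it snaps shut and stays.
- rail_ym (a joint): Angle (rad) of the short rail on the frame's -y side; hinge line at frame y = -84 mm; 80 mm long, 23 wide, 4 thick. 0 = open, leaning outward, 120 degrees from shut; 2.10 = shut, flat over the board's edge. Sprung over centre: pushing it inward takes about 6 N at 15 mm from the hinge, less toward the middle (1.05); past that it snaps shut and stays.
- tall_box: Tall red-and-pink chequered gift box, 74 x 76 x 178 mm, loose; origin under its centre. Stands beyond one long side of the frame (+x or -x side, differs each time), its centre about 195 mm from the frame's centre.
- soap_pale: Low pale soap box with a speckled print, 56 x 85 x 30 mm, loose; origin under its centre. Lies beyond the other long side of the frame.
- soap_blue: Low light-blue soap box, 56 x 85 x 30 mm, loose; origin under its centre. Lies in front of the easel.
- tin_navy: Round balm tin with a navy lid, 57 mm diameter, 20 mm high, loose; origin under its centre. Behind the easel.
- tin_pink: Round balm tin with a pink lid, 57 mm diameter, 20 mm high, loose; origin under its centre. Behind the easel.
- jar_ochre: Candle jar striped ochre and white, 86 mm diameter, 99 mm high, loose; origin under its centre. Farther back on the table.
- house: White ceramic house ornament, 35 x 42 x 75 mm, loose; origin under its centre. Near the table's front edge.
Things that resemble listed ones, but are neither listed nor needed, are in the scene too. There is more than one size of the board; the job needs the larger.

How it is judged:
On the way:
1. the board lies flat in the frame's tray, flower side up (angle between board's own z axis and vertical below 0.08 rad and z of board in the frame of frame between 0.0065 and 0.0115 m and x of board in the frame of frame between -0.007 and 0.007 m and y of board in the frame of frame between -0.007 and 0.007 m), for 0.2 s.
At the end, for the whole second after the job is handed in: The board lies at rest flat (within 0.08 rad) in the frame's tray with its flower side up, centred within 7 mm and its centre 6.5 to 11.5 mm above the table, and all four rails are shut (each beyond 2.0 of 2.1 rad) (all of step 1 and value of joint each of rail_xp, rail_xm, rail_yp, rail_ym above 2 rad and linear speed of board below 0.02 m/s); the robot touches nothing.
It fails at once if the tall gift box is moved over 15 mm (distance of tall_box from where it was at the start of the episode above 0.015 m).
It fails at once if a soap box is moved over 15 mm (distance of any of soap_pale, soap_blue from where it was at the start of the episode above 0.015 m).
It fails at once if a tin is moved over 15 mm (distance of any of tin_navy, tin_pink from where it was at the start of the episode above 0.015 m).
It fails at once if the candle jar or the house is moved over 15 mm (distance of any of jar_ochre, house from where it was at the start of the episode above 0.015 m).
It also fails if it takes over 70 s, if anything falls off the work surface, if the arm or the gripper's body presses on something with over 40 N, if the wrist force passes 120 N, or if a joint passes its speed limit or range.

## Working session

There is one attempt and no reset: what is moved stays moved. The work goes in short steps, Python scripts to look and compute and a tool call to move; the robot and the scene stay as the last step left them, time stands still between calls to the robot, and variables do not carry over. Pictures are saved under pics/ and viewed, at most 10 in all, crops included, and the job is handed in when it is done.

Besides the shell and the picture viewer there is one more tool, called after "Call:" as name(argument=value, ...) on one line, values as JSON. step_arm: Moves the arm, as the interface text tells. Its arguments: {"type":"object","properties":{"targets":{"type":"string"},"gripper":{"type":"number"},"squeeze":{"type":"number"}},"required":["targets"]}

```bash
mkdir -p pics
cat > h.py <<'E'
import numpy as np, cv2
from station import manip
def snap(c,n):
    im=manip.snapshot(c); cv2.imwrite(f'pics/{n}.png',cv2.cvtColor(im,cv2.COLOR_RGB2BGR)); return im
def cal(c):
    k=manip.get_calibration(c); f=192/np.tan(np.radians(k['fov_y']/2)); return k,f,np.array(k['extrinsics'])
def ray(c,p):
    k,f,E=cal(c); d=np.array([(p[0]-k['cx'])/f,(p[1]-k['cy'])/f]); u=d.copy()
    for _ in range(30): u=d/(1+k['k1']*(u@u))
    return E[:3,3],E[:3,:3]@np.array([u[0],u[1],1])
def at_z(c,p,z):
    o,d=ray(c,p); return o+d*(z-o[2])/d[2]
def proj(c,P):
    k,f,E=cal(c); P=np.atleast_2d(P); q=(P-E[:3,3])@E[:3,:3]; u=q[:,:2]/q[:,2:]; r2=(u**2).sum(1,keepdims=True)
    return u*(1+k['k1']*r2)*f+[k['cx'],k['cy']]
E
python3 - <<'E'
from h import *
np.set_printoptions(precision=3,suppress=True)
a=snap('scene','s0');b=snap('top','t0')
cv2.imwrite('pics/both0.png',cv2.resize(np.vstack([cv2.imread('pics/s0.png'),cv2.imread('pics/t0.png')]),None,fx=.78,fy=.78))
for c in('scene','top'):
    k,f,E=cal(c);print(c,f,k['k1'],E)
    for n in ['board','easel','frame','tall_box','soap_pale','soap_blue','tin_navy','tin_pink','house','jar_ochre']:
        print(n,[(np.round(r['position']),round(r['p'],2),at_z(c,r['position'],0)[:2]) for r in manip.mark_of(c,n)][:3])
s=manip.sense();print(s['t'],s['tcp_pos'],s['tool_rot'],s['force'])
E
```

```text
scene 362.1917022222464 -0.06366055203565046 [[ 0.587 -0.451  0.672 -0.184]
 [-0.809 -0.33   0.485 -0.551]
 [ 0.003 -0.829 -0.559  0.713]
 [ 0.     0.     0.     1.   ]]
board [(array([332., 308.]), 0.94, array([ 0.385, -0.376])), (array([306., 239.]), 0.91, array([ 0.57 , -0.203]))]
easel [(array([302., 255.]), 0.85, array([ 0.505, -0.224]))]
frame [(array([190., 204.]), 0.86, array([0.495, 0.201])), (array([271., 231.]), 0.29, array([ 0.541, -0.096]))]
tall_box [(array([233., 228.]), 0.76, array([0.481, 0.007])), (array([345., 262.]), 0.67, array([ 0.551, -0.334]))]
soap_pale [(array([144., 192.]), 0.67, array([0.453, 0.389])), (array([348., 260.]), 0.48, array([ 0.56, -0.34])), (array([191., 207.]), 0.39, array([0.487, 0.19 ]))]
soap_blue [(array([346., 260.]), 0.93, array([ 0.558, -0.336]))]
tin_navy [(array([275., 230.]), 0.63, array([ 0.552, -0.102]))]
tin_pink [(array([258., 253.]), 0.82, array([ 0.437, -0.118]))]
house [(array([209., 242.]), 0.81, array([0.389, 0.022])), (array([234., 226.]), 0.6, array([0.494, 0.01 ]))]
jar_ochre [(array([289., 194.]), 0.92, array([ 0.744, -
[... 444 characters left out ...]
 0.93, array([0.486, 0.008])), (array([286., 192.]), 0.68, array([ 0.557, -0.096]))]
soap_pale [(array([156., 213.]), 0.78, array([0.479, 0.4  ]))]
soap_blue [(array([348., 196.]), 0.66, array([ 0.541, -0.336]))]
tin_navy [(array([283., 194.]), 0.71, array([ 0.552, -0.087]))]
tin_pink [(array([292., 224.]), 0.7, array([ 0.436, -0.118])), (array([267., 143.]), 0.52, array([ 0.752, -0.026]))]
house [(array([254., 236.]), 0.58, array([0.393, 0.025])), (array([158., 214.]), 0.25, array([0.475, 0.392]))]
jar_ochre [(array([270., 146.]), 0.73, array([ 0.74 , -0.036])), (array([320., 202.]), 0.35, array([ 0.517, -0.229]))]
1.1 [0.191 0.595 0.231] [ 0.155  0.988 -0.     0.   ] [ 0.733 -0.086 -0.104]
```

View pics/both0.png

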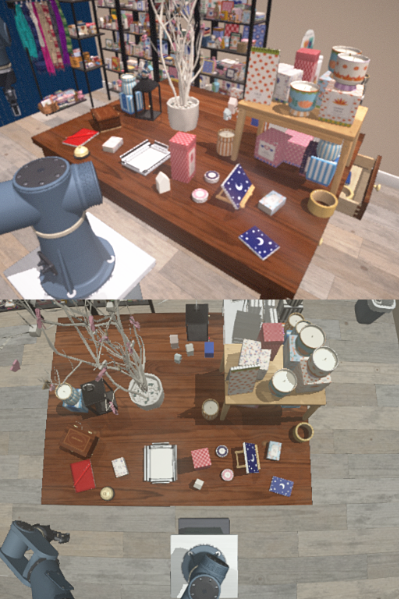

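Run:
```python
import cv2,numpy as np
t=cv2.imread('pics/t0.png')[165:265,140:400];s=cv2.imread('pics/s0.png')[150:350,120:400]
cv2.imwrite('pics/c0.png',np.vstack([cv2.resize(t,(728,280),interpolation=2),cv2.resize(s[20:132],(728,291),interpolation=2)]))
```

```text
(no output)
```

View pics/c0.png

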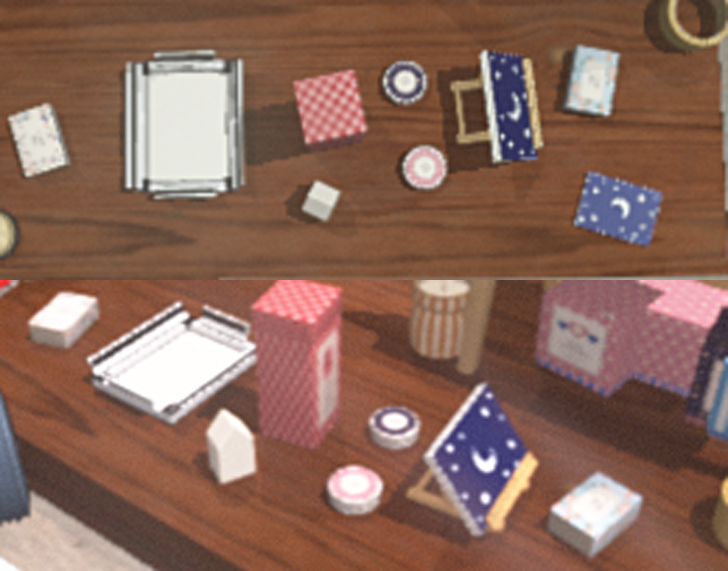

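```bash
cat > fit.py <<'E'
from h import *
from scipy.optimize import minimize
def hullmask(P,S=4):
    m=np.zeros((384*S,512*S),np.uint8); h=cv2.convexHull((np.asarray(P)*S+S/2).astype(np.float32)).astype(np.int32); cv2.fillConvexPoly(m,h,1); return m
def getmask(c,q,near):
    r=[x for x in manip.masks_of(c,q) if np.hypot(*(np.array(x['position'])-near))<25]
    if not r: return None
    m=r[0]['pixels'].astype(np.uint8); n,l,s,_=cv2.connectedComponentsWithStats(m); m=(l==1+np.argmax(s[1:,4])).astype(np.uint8)
    ys,xs=np.nonzero(m); return np.c_[xs,ys],r[0]['p']
def fit(pts_fn,x0,masks,step):
    T={c:hullmask(np.vstack([p+o for o in ([.5,.5],[-.5,.5],[.5,-.5],[-.5,-.5])])) for c,p in masks.items()}
    def cost(x):
        e=0
        for c,t in T.items():
            m=hullmask(proj(c,pts_fn(x))); e+=1-(m&t).sum()/(m|t).sum()
        return e
    sim=np.vstack([x0]+[np.array(x0)+d for d in np.diag(step)])
    r=minimize(cost,x0,method='Nelder-Mead',options=dict(initial_simplex=sim,maxiter=250,xatol=1e-4,fatol=1e-4)); return r.x,r.fun
def Rz(a): return np.array([[np.cos(a),-np.sin(a),0],[np.sin(a),np.cos(a),0],[0,0,1]])
def box(x,y,z): return np.array([[i*x/2,j*y/2,k*z/2] for i in(-1,1) for j in(-1,1) for k in(-1,1)])
def board52(x):  # yaw = dir of rise; local x up the slope
    t=np.radians(52); R=Rz(x[3])@np.array([[np.cos(t),0,-np.sin(t)],[0,1,0],[np.sin(t),0,np.cos(t)]])
    return box(.1,.14,.01)@R.T+x[:3]
def frame(x):
    P=[[i*.077,j*.084,.038] for i in(-1,1) for j in(-1,1)]+[[i*.04,j*.097,.038] for i in(-1,1) for j in(-1,1)]+[[i*.068,j*.088,z] for i in(-1,1) for j in(-1,1) for z in(0,.0145)]
    return np.array(P)@Rz(x[2]).T+[x[0],x[1],0]
E
python3 - <<'E'
from fit import *
np.set_printoptions(precision=4,suppress=True)
snap('scene','s1');snap('top','t1')
near={'board':{'scene':(306,239),'top':(320,201)},'frame':{'scene':(190,204),'top':(208,210)},'tall_box':{'scene':(240,200),'top':(258,205)}}
M={}
for q in('board','frame','tall_box'):
    M[q]={}
    for c in('scene','top'):
        r=getmask(c,q,near[q][c]); print(q,c,None if r is None else (len(r[0]),r[1],r[0].min(0),r[0].max(0)))
        if r: M[q][c]=r[0]
for cs in(['top'],['scene'],['top','scene']):
    print(cs,'frame',fit(frame,[.493,.2,1.57],{c:M['frame'][c] for c in cs},[.01,.01,.1]))
    if len(cs)>1:
        print(cs,'board',fit(board52,[.523,-.2,.06,1.6],{c:M['board'][c] for c in cs},[.01,.01,.01,.1]))
        print('box',fit(lambda x:box(.074,.076,.178)@Rz(x[2]).T+[x[0],x[1],.089],[.486,.008,.15],{c:M['tall_box'][c] for c in cs},[.01,.01,.1]))
E
```

```text
board scene (1141, 0.71, array([285, 210]), array([321, 267]))
board top (536, 0.76, array([312, 184]), array([331, 222]))
frame scene (1885, 0.61, array([154, 180]), array([218, 224]))
frame top (2030, 0.7, array([185, 182]), array([226, 235]))
tall_box scene (1885, 0.57, array([218, 169]), array([251, 234]))
tall_box top None
['top'] frame (array([0.4924, 0.2041, 1.6203]), np.float64(0.030228829616673947))
['scene'] frame (array([0.4868, 0.2017, 1.5958]), np.float64(0.05719273953222359))
['top', 'scene'] frame (array([0.4907, 0.2035, 1.6126]), np.float64(0.10068515519187105))
['top', 'scene'] board (array([ 0.5082, -0.2227,  0.0608,  1.6908]), np.float64(0.10860044085751208))Traceback (most recent call last):
  File "<stdin>", line 15, in <module>
KeyError: 'top'
```

Call:
step_arm(targets="-544 -664 0 -24.7;-544 -664 0 -24.7;-544 -664 0 -24.7;-544 -664 0 -24.7;-544 -664 0 -24.7;-544 -664 0 -24.7;-544 -664 0 -24.7;-544 -664 0 -24.7;-544 -664 0 -24.7;-544 -664 0 -24.7;-544 -664 0 -24.7;-544 -664 0 -24.7", gripper=0, squeeze=25)

```text
t: 2.7
tcp_pos: [0.4115, 0.0356, 0.2317]
tool_rot: [-0.06, 0.998, -0.0, 0.001]
force: [1.1, 0.9, -0.6]
finger_gap: 1.0
gripper_force: 0.0
```

```bash
cat > go.py <<'E'
import sys,numpy as np
from station import manip
# go.py x y z ydir_deg : prints tool-frame shift (mm) and turn from the measured pose
s=manip.sense(); q=s['tool_rot']; from scipy.spatial.transform import Rotation as R
M=R.from_quat(q).as_matrix(); p=np.array(s['tcp_pos'])
yd=np.degrees(np.arctan2(M[1,1],M[0,1]))
print('t',round(s['t'],2),'p',p.round(4),'ydir',round(yd,2),'zaxis',M[:,2].round(3),'F',np.round(s['force'],1),'gap',round(s['finger_gap'],3),'gf',np.round(s['gripper_force'],1),'q',np.round(s['q'],2))
if len(sys.argv)>3:
    a=[float(v) for v in sys.argv[1:]]; d=M.T@(np.array(a[:3])-p)*1000
    print('shift',d.round(1),'turn',None if len(a)<4 else round((-(a[3]-yd)+180)%360-180,1))
E
python3 go.py .506 -.204 .18 96.9
```

```text
t 2.7 p [0.4115 0.0356 0.2317] ydir 96.87 zaxis [ 0.001 -0.    -1.   ] F [ 1.1  0.9 -0.6] gap 1.0 gf 0.0 q [-0.19  0.24  1.94  0.    0.96 -1.88]
shift [ -65.1 -249.1   51.9] turn -0.0
```

Call:
step_arm(targets="-65 -249 0 0;-65 -249 0 0;-65 -249 0 0;-65 -249 0 0;-65 -249 0 0;-65 -249 0 0;-65 -249 40 0;-65 -249 40 0;-65 -249 40 0;-65 -249 40 0")

```text
t: 3.7
tcp_pos: [0.5058, -0.2013, 0.1926]
tool_rot: [-0.061, 0.998, -0.0, 0.001]
force: [-0.9, 0.4, 0.5]
finger_gap: 1.003
gripper_force: 0.0
```

```bash
python3 go.py .506 -.204 .075 96.9
python3 - <<'E'
from h import *
a=snap('scene','s2');b=snap('top','t2')
cv2.imwrite('pics/c2.png',np.hstack([cv2.resize(cv2.imread('pics/s2.png')[160:280,230:360],None,fx=3.6,fy=3.6,interpolation=2),cv2.resize(cv2.imread('pics/t2.png')[150:250,280:370],None,fx=3.6,fy=4.32,interpolation=2)]))
E
```

```text
t 3.7 p [ 0.5058 -0.2013  0.1926] ydir 96.95 zaxis [ 0.001 -0.001 -1.   ] F [-0.9  0.4  0.5] gap 1.003 gf 0.0 q [-0.58  0.47  1.68  0.    0.99 -2.28]
shift [  0.3  -2.6 117.6] turn 0.1
```

View pics/c2.png

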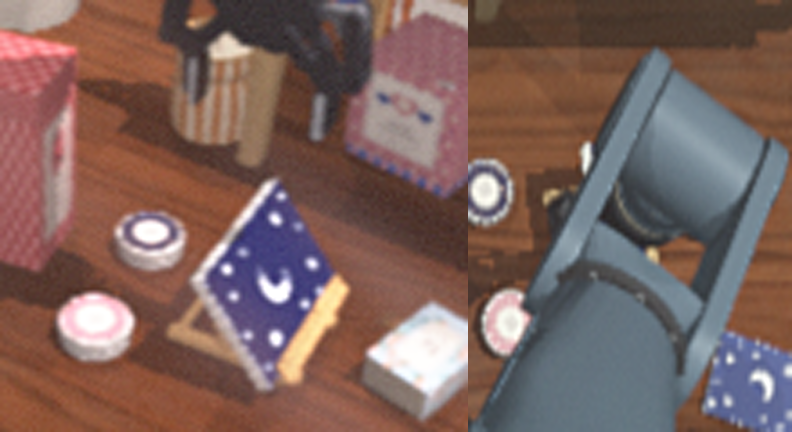

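Call:
step_arm(targets="0 -2 40 0;0 -2 80 0;0 -2 110 0;0 -2 118 0;0 -2 118 0")

```text
t: 4.3
tcp_pos: [0.5055, -0.2034, 0.0732]
tool_rot: [-0.06, 0.998, 0.0, -0.0]
force: [0.1, 1.0, -0.5]
finger_gap: 1.0
gripper_force: 0.0
```

```bash
python3 - <<'E'
from h import *
a=snap('scene','s3');
cv2.imwrite('pics/c3.png',cv2.resize(cv2.imread('pics/s3.png')[170:280,230:360],None,fx=5,fy=5,interpolation=2))
E
python3 go.py
```

```text
t 4.35 p [ 0.5063 -0.204   0.0742] ydir 96.91 zaxis [ 0.001 -0.001 -1.   ] F [-0.1  0.2 -0.2] gap 1.003 gf 0.0 q [-0.59  0.66  1.76  0.    0.72 -2.28]
```

View pics/c3.png

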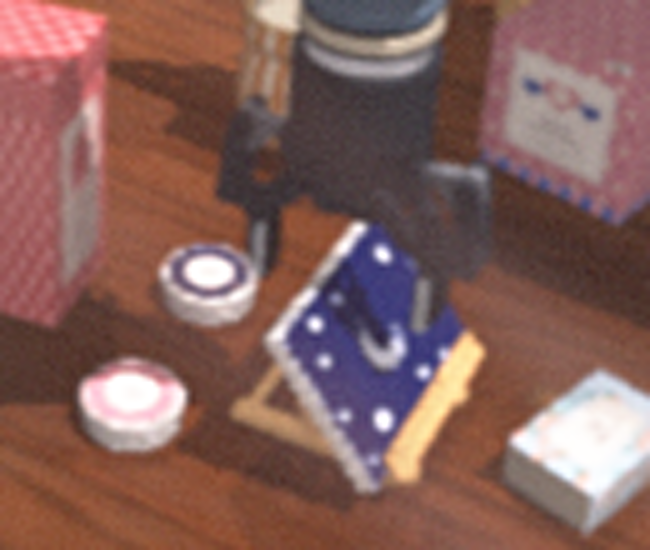

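Call:
step_arm(targets="0 0 0 0;0 0 0 0;0 0 0 0;0 0 0 0;0 0 0 0;0 0 0 0", gripper=1, squeeze=30)

```text
t: 4.95
tcp_pos: [0.506, -0.2044, 0.0751]
tool_rot: [-0.06, 0.998, -0.001, 0.001]
force: [-2.2, 0.1, 10.5]
finger_gap: 0.319
gripper_force: 26.4
```

```bash
python3 go.py
```

```text
t 4.95 p [ 0.506  -0.2044  0.0751] ydir 96.94 zaxis [ 0.002 -0.002 -1.   ] F [-2.2  0.1 10.5] gap 0.319 gf 26.4 q [-0.59  0.66  1.76 -0.    0.72 -2.28]
```

Call:
step_arm(targets="0 2 -4 0;0 4 -8 0;0 6 -12 0;0 6 -18 0;0 6 -26 0;0 6 -26 0")

```text
t: 5.55
tcp_pos: [0.5078, -0.2019, 0.1017]
tool_rot: [-0.061, 0.998, -0.004, 0.003]
force: [0.1, -5.6, 6.2]
finger_gap: 0.235
gripper_force: 30.1
```

```bash
python3 go.py;python3 - <<'E'
from h import *
a=snap('scene','s4');
cv2.imwrite('pics/c4.png',cv2.resize(cv2.imread('pics/s4.png')[170:280,230:360],None,fx=4,fy=4,interpolation=2))
E
```

```text
t 5.55 p [ 0.5078 -0.2019  0.1017] ydir 96.94 zaxis [ 0.007 -0.008 -1.   ] F [ 0.1 -5.6  6.2] gap 0.235 gf 30.1 q [-0.58  0.61  1.75 -0.    0.77 -2.27]
```

View pics/c4.png

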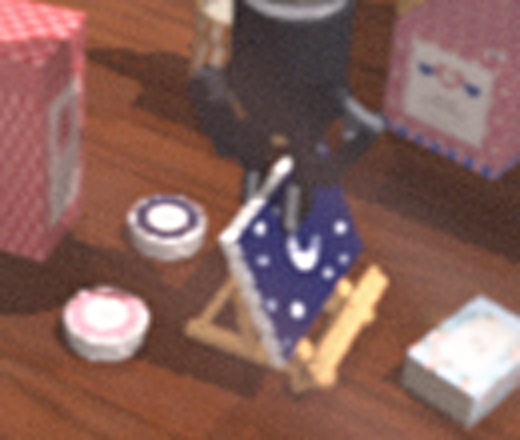

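Call:
step_arm(targets="0 -6 -8 0;0 -14 -16 0;0 -22 -26 0;0 -28 -40 0;0 -30 -60 0;0 -30 -80 0;0 -30 -80 0;0 -30 -80 0")

```text
t: 6.4
tcp_pos: [0.508, -0.2271, 0.1791]
tool_rot: [-0.06, 0.998, 0.0, -0.0]
force: [0.5, 0.0, -1.1]
finger_gap: 0.113
gripper_force: 29.5
```

```bash
python3 go.py;python3 - <<'E'
from h import *
a=snap('scene','s5');
cv2.imwrite('pics/c5.png',cv2.resize(cv2.imread('pics/s5.png')[130:270,230:370],None,fx=4,fy=4,interpolation=2))
E
```

```text
t 6.4 p [ 0.508  -0.2271  0.1791] ydir 96.89 zaxis [-0.001  0.001 -1.   ] F [ 0.5  0.  -1.1] gap 0.113 gf 29.5 q [-0.62  0.5   1.66  0.    0.98 -2.31]
```

View pics/c5.png

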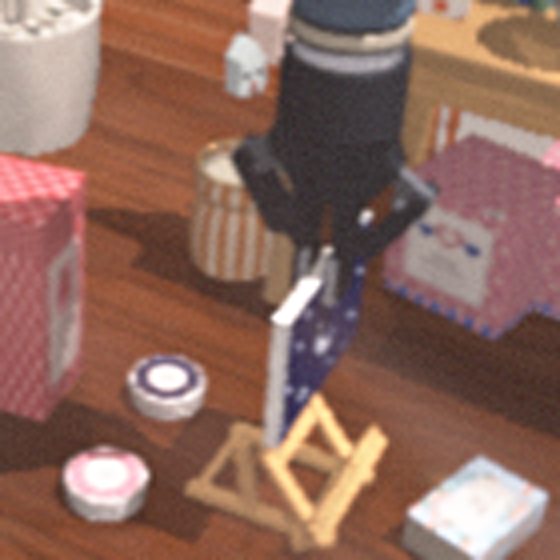

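```bash
cat > held.py <<'E'
from fit import *
from scipy.spatial.transform import Rotation as R
import sys
np.set_printoptions(precision=4,suppress=True)
near=np.array([float(v) for v in sys.argv[1:3]])
s=manip.sense();M=R.from_quat(s['tool_rot']).as_matrix();p=np.array(s['tcp_pos'])
snap('scene','h%d'%int(s['t']*100))
r=getmask('scene','board',near)
print(r and (len(r[0]),r[1],r[0].min(0),r[0].max(0)))
def pts(x): # x: offset along tool x, along tool z of centre, in-plane tilt
    c,q=np.cos(x[2]),np.sin(x[2]); B=box(.14,.01,.1); B=np.c_[c*B[:,0]-q*B[:,2],B[:,1],q*B[:,0]+c*B[:,2]]
    return (B+[x[0],0,x[1]])@M.T+p
print(fit(pts,[0,.02,0],{'scene':r[0]},[.01,.01,.1]), proj('scene',p))
E
python3 - <<'E'
from h import *
print(proj('scene',[.508,-.227,.15]))
E
python3 held.py 309 221; python3 go.py .489 .247 .32 92.4
```

```text
[[308.10126596 212.0120727 ]]
(621, 0.57, array([295, 196]), array([320, 242]))
(array([-0.0054,  0.0433, -0.214 ]), np.float64(0.1874666869717505)) [[308.9497 203.1204]]
t 6.55 p [ 0.5075 -0.2268  0.178 ] ydir 96.9 zaxis [-0.002  0.002 -1.   ] F [-0.2 -0.1 -0.6] gap 0.114 gf 29.5 q [-0.62  0.51  1.66  0.    0.98 -2.31]
shift [ -38.2  472.9 -141. ] turn 4.5
```

Run:
```python
from fit import *
from scipy.optimize import least_squares
from scipy.spatial.transform import Rotation as R
np.set_printoptions(precision=3,suppress=True)
s=manip.sense();M=R.from_quat(s['tool_rot']).as_matrix();p=np.array(s['tcp_pos'])
# star side at -tool y; near end: +tool x points to -x world
def C(x,a,b,d=0):
    X=a*.07;Z=b*.05;c,q=np.cos(x[2]),np.sin(x[2]); return (np.array([c*X-q*Z+x[0],d,q*X+c*Z+x[1]]))@M.T+p
obs=[((1,1),-.005,(298.3,241.5)),((-1,1),-.005,(318.5,216)),((1,-1),-.005,(300.3,208))]
f=lambda x:np.concatenate([proj('scene',C(x,*k,d))[0]-o for k,d,o in obs])
r=least_squares(f,[0,.03,0]);print(r.x,f(r.x))
im=cv2.imread('pics/s5.png')[130:270,230:370];im=cv2.resize(im,None,fx=4,fy=4,interpolation=2)
for x,col in((r.x,(0,255,0)),([0,.025,0],(0,0,255))):
  for d in(-.005,.005):
    P=[(proj('scene',C(x,a,b,d))[0]-[230,130]+.5)*4 for a,b in((1,1),(-1,1),(-1,-1),(1,-1))]
    cv2.polylines(im,[np.int32(P)],True,col,1)
cv2.imwrite('pics/o5.png',im)
```

```text
[-0.003  0.029 -0.067] [-0.636  0.212 -1.41  -0.703  1.673  0.356]
```

View pics/o5.png

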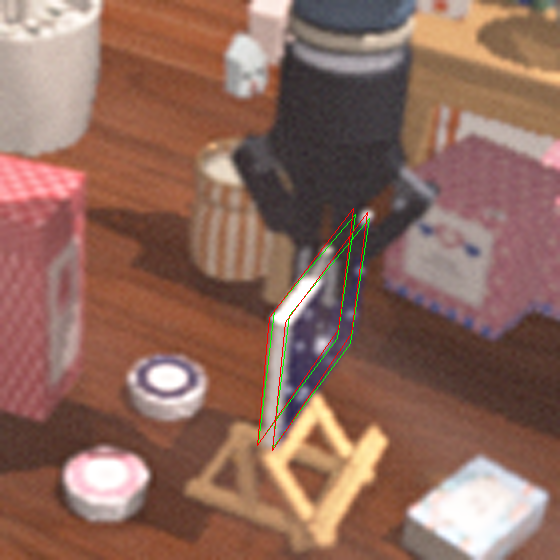

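Call:
step_arm(targets="0 0 -50 0;0 0 -100 0;-38 50 -141 4.5;-38 100 -141 4.5;-38 150 -141 4.5;-38 200 -141 4.5;-38 250 -141 4.5;-38 300 -141 4.5;-38 350 -141 4.5;-38 400 -141 4.5;-38 450 -141 4.5;-38 472 -141 4.5")

```text
t: 7.75
tcp_pos: [0.488, 0.2482, 0.319]
tool_rot: [-0.022, 1.0, -0.0, -0.001]
force: [0.8, -0.4, -0.9]
finger_gap: 0.113
gripper_force: 29.8
```

```bash
python3 go.py .488 .246 .13 92.4
```

```text
t 7.75 p [0.488  0.2482 0.319 ] ydir 92.47 zaxis [-0.003 -0.    -1.   ] F [ 0.8 -0.4 -0.9] gap 0.113 gf 29.8 q [ 0.27  0.33  1.51  0.    1.3  -1.35]
shift [ -0.4  -2.2 189. ] turn 0.1
```

Call:
step_arm(targets="0 -2 50 0;0 -2 100 0;0 -2 150 0;0 -2 190 0;0 -2 206 0;0 -2 206 0;0 -2 206 0")

```text
t: 8.45
tcp_pos: [0.4895, 0.2436, 0.1138]
tool_rot: [-0.021, 1.0, -0.0, -0.001]
force: [-0.8, 0.6, -0.9]
finger_gap: 0.109
gripper_force: 29.9
```

```bash
python3 go.py;python3 - <<'E'
from h import *
from scipy.spatial.transform import Rotation as R
from fit import frame
s=manip.sense();M=R.from_quat(s['tool_rot']).as_matrix();p=np.array(s['tcp_pos'])
a=snap('scene','s6');b=snap('top','t6')
def ov(c,n,x0,x1,y0,y1,k):
    im=cv2.resize(cv2.imread(f'pics/{n}.png')[y0:y1,x0:x1],None,fx=k,fy=k,interpolation=2)
    F=frame([.491,.203,1.612]); a=1.612
    tray=np.array([[i*.054,j*.074,.0145] for i,j in((1,1),(1,-1),(-1,-1),(-1,1))])@np.array([[np.cos(a),np.sin(a),0],[-np.sin(a),np.cos(a),0],[0,0,1]])+[.491,.203,0]
    cv2.polylines(im,[np.int32((proj(c,tray)-[x0,y0]+.5)*k)],True,(0,0,255),1)
    bd=np.array([[i*.07,0,.027+j*.05] for i,j in((1,1),(1,-1),(-1,-1),(-1,1))])@M.T+p
    cv2.polylines(im,[np.int32((proj(c,bd)-[x0,y0]+.5)*k)],True,(0,255,0),1)
    return im
cv2.imwrite('pics/c6.png',np.hstack([ov('scene','s6',130,240,110,240,4.5),ov('top','t6',175,240,145,275,4.5)]))
E
```

```text
t 8.45 p [0.4895 0.2436 0.1138] ydir 92.4 zaxis [-0.001 -0.    -1.   ] F [-0.8  0.6 -0.9] gap 0.109 gf 29.9 q [ 0.26  0.59  1.73  0.    0.82 -1.36]
```

View pics/c6.png

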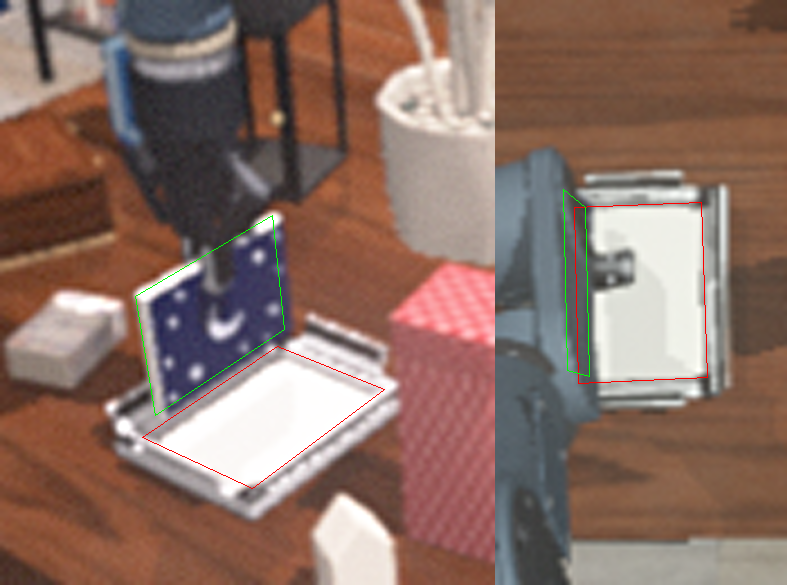

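Call:
step_arm(targets="2 1 15 0;2 1 24 0;2 1 28 0;2 1 31 0;2 1 33 0;2 1 33 0")

```text
t: 9.15
tcp_pos: [0.4877, 0.2445, 0.0814]
tool_rot: [-0.021, 1.0, 0.0, 0.0]
force: [-0.4, 0.2, -1.6]
finger_gap: 0.108
gripper_force: 29.9
```

```bash
python3 go.py
```

```text
t 9.15 p [0.4877 0.2445 0.0814] ydir 92.39 zaxis [ 0.  0. -1.] F [-0.4  0.2 -1.6] gap 0.108 gf 29.9 q [ 0.26  0.65  1.75 -0.    0.74 -1.35]
```

Call:
step_arm(targets="0 0 1 0;0 0 2 0;0 0 3 0;0 0 4 0;0 0 4 0")

```text
t: 9.65
tcp_pos: [0.4881, 0.2447, 0.0808]
tool_rot: [-0.021, 1.0, 0.0, 0.001]
force: [-3.7, -2.2, 22.2]
finger_gap: 0.111
gripper_force: 33.1
```

```bash
python3 go.py
```

```text
t 9.65 p [0.4881 0.2447 0.0808] ydir 92.4 zaxis [ 0.002  0.    -1.   ] F [-3.7 -2.2 22.2] gap 0.111 gf 33.1 q [ 0.26  0.65  1.76 -0.    0.74 -1.35]
```

Call:
step_arm(targets="0 1 -4 0;0 2 -4 0;0 3 -4 0;0 4 -4 0;0 5 -4 0;0 5 -4 0")

```text
t: 10.25
tcp_pos: [0.4871, 0.2496, 0.0809]
tool_rot: [-0.021, 1.0, -0.0, -0.0]
force: [-1.4, -0.5, -1.2]
finger_gap: 0.105
gripper_force: 29.9
```

```bash
python3 go.py
```

```text
t 10.25 p [0.4871 0.2496 0.0809] ydir 92.4 zaxis [-0.001 -0.    -1.   ] F [-1.4 -0.5 -1.2] gap 0.105 gf 29.9 q [ 0.27  0.65  1.75  0.    0.74 -1.34]
```

Call:
step_arm(targets="0 1 0 0;0 2 0 0;0 3 0 0;0 4 0 0;0 4 0 0")

```text
t: 10.75
tcp_pos: [0.4871, 0.2536, 0.0813]
tool_rot: [-0.021, 1.0, 0.0, 0.0]
force: [0.8, 0.8, -1.5]
finger_gap: 0.111
gripper_force: 29.9
```

```bash
python3 go.py
```

```text
t 10.75 p [0.4871 0.2536 0.0813] ydir 92.4 zaxis [ 0.  0. -1.] F [ 0.8  0.8 -1.5] gap 0.111 gf 29.9 q [ 0.28  0.65  1.75  0.    0.75 -1.34]
```

Call:
step_arm(targets="0 1 0 0;0 2 0 0;0 3 0 0;0 3 0 0")

```text
t: 11.15
tcp_pos: [0.4868, 0.2558, 0.0812]
tool_rot: [-0.021, 1.0, -0.001, -0.0]
force: [2.0, -4.3, -0.5]
finger_gap: 0.11
gripper_force: 32.6
```

```bash
python3 go.py
```

```text
t 11.15 p [0.4868 0.2558 0.0812] ydir 92.39 zaxis [-0.001 -0.001 -1.   ] F [ 2.  -4.3 -0.5] gap 0.11 gf 32.6 q [ 0.28  0.65  1.74 -0.    0.75 -1.33]
```

Call:
step_arm(targets="0 0 0 0;0 0 0 0;0 0 0 0;0 -5 0 0;0 -10 0 0;0 -15 0 0;0 -20 0 0;0 -25 0 0;0 -29 0 0;0 -29 0 0;0 -29 0 0", gripper=0.42)

```text
t: 12.25
tcp_pos: [0.4883, 0.2274, 0.0813]
tool_rot: [-0.021, 1.0, 0.0, 0.0]
force: [0.2, 0.9, -0.4]
finger_gap: 0.582
gripper_force: 0.0
```

```bash
python3 go.py;python3 - <<'E'
from h import *
a=snap('scene','s7')
cv2.imwrite('pics/c7.png',cv2.resize(cv2.imread('pics/s7.png')[110:240,130:240],None,fx=4.5,fy=4.5,interpolation=2))
E
```

```text
t 12.25 p [0.4883 0.2274 0.0813] ydir 92.37 zaxis [ 0.  0. -1.] F [ 0.2  0.9 -0.4] gap 0.582 gf 0.0 q [ 0.23  0.64  1.77  0.    0.73 -1.38]
```

View pics/c7.png

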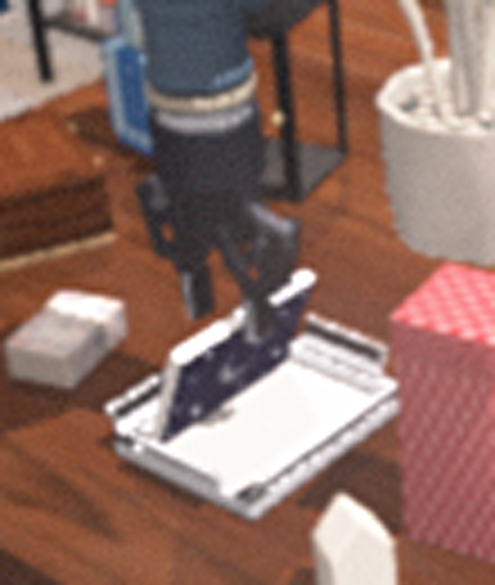

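Call:
step_arm(targets="0 -7 10 0;0 -14 20 0;0 -21 31 0;0 -26 38 0;0 -30 43 0;0 -34 43 0;0 -38 43 0;0 -42 43 0;0 -46 43 0;0 -50 43 0;0 -50 43 0;0 -50 43 0")

```text
t: 13.5
tcp_pos: [0.4905, 0.1776, 0.0385]
tool_rot: [-0.021, 1.0, 0.0, 0.0]
force: [-0.6, -0.2, -0.1]
finger_gap: 0.579
gripper_force: 0.0
```

```bash
python3 go.py
```

```text
t 13.5 p [0.4905 0.1776 0.0385] ydir 92.38 zaxis [ 0.  0. -1.] F [-0.6 -0.2 -0.1] gap 0.579 gf 0.0 q [ 0.13  0.7   1.83  0.    0.6  -1.48]
```

Call:
step_arm(targets="0 0 -50 0;0 0 -100 0;0 0 -150 0;0 0 -180 0;0 0 -180 0")

```text
t: 14.0
tcp_pos: [0.4934, 0.1784, 0.2233]
tool_rot: [-0.021, 1.0, 0.001, 0.006]
force: [0.3, -0.9, 0.6]
finger_gap: 0.576
gripper_force: 0.0
```

Run:
```python
from fit import *
np.set_printoptions(precision=4,suppress=True)
snap('scene','s8');snap('top','t8')
fl=lambda x:box(.1,.14,.01)@Rz(x[2]).T+[x[0],x[1],.009]
for c,n in(('scene',proj('scene',[.491,.205,.01])[0]),('top',proj('top',[.491,.205,.01])[0])):
    r=getmask(c,'board',n)
    if r: print(c,len(r[0]),r[1],r[0].min(0),r[0].max(0),fit(fl,[.491,.205,1.612],{c:r[0]},[.005,.005,.05]))
    r=getmask(c,'frame',n)
    if r: print(c,'frame',r[1],fit(frame,[.491,.205,1.612],{c:r[0]},[.005,.005,.05]))
im=[cv2.resize(cv2.imread('pics/s8.png')[160:240,140:240],None,fx=5,fy=5,interpolation=2),cv2.resize(cv2.imread('pics/t8.png')[170:250,165:245],None,fx=3.6,fy=5,interpolation=2)]
cv2.imwrite('pics/c8.png',np.hstack(im))
```

```text
scene 746 0.83 [166 189] [211 217] (array([0.4921, 0.2052, 1.5988]), np.float64(0.05587977823168955))
scene frame 0.98 (array([0.4881, 0.2011, 1.612 ]), np.float64(0.06381530264910462))
top 139 0.83 [214 205] [220 228] (array([0.4782, 0.1977, 1.7444]), np.float64(0.8402843303768006))
top frame 0.63 (array([0.4832, 0.2017, 1.6509]), np.float64(0.8674493636852483))
```

View pics/c8.png

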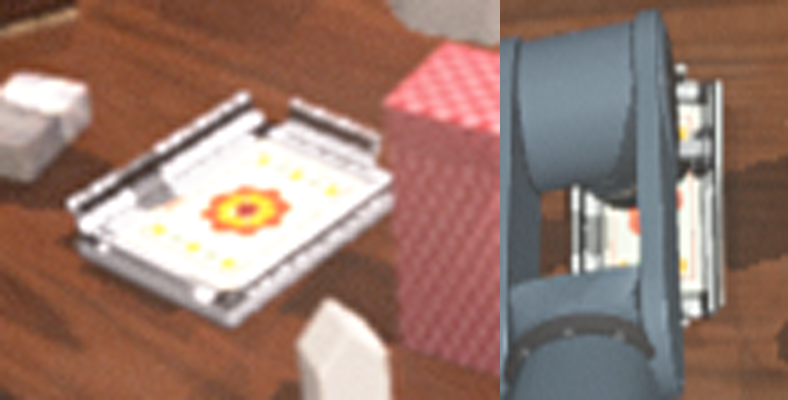

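```bash
python3 go.py .4876 .264 .022 92.4
```

```text
t 14.3 p [0.4891 0.1774 0.2166] ydir 92.39 zaxis [-0.004 -0.001 -1.   ] F [ 0.5 -0.7 -0.4] gap 0.582 gf 0.0 q [ 0.13  0.41  1.71  0.    1.03 -1.48]
shift [ -2.9  86.6 194.5] turn -0.0
```

Call:
step_arm(targets="-2 50 0 0;-2 87 0 0;-2 87 50 0;-2 87 100 0;-2 87 150 0;-2 87 180 0;-2 87 194 0;-2 87 194 0;-2 87 194 0")

```text
t: 15.2
tcp_pos: [0.4893, 0.2647, 0.0247]
tool_rot: [-0.021, 1.0, 0.0, 0.0]
force: [0.2, 0.0, 0.3]
finger_gap: 0.577
gripper_force: 0.0
```

```bash
python3 go.py
```

```text
t 15.2 p [0.4893 0.2647 0.0247] ydir 92.39 zaxis [ 0.001  0.    -1.   ] F [0.2 0.  0.3] gap 0.577 gf 0.0 q [ 0.3   0.75  1.75  0.    0.64 -1.32]
```

Call:
step_arm(targets="0 -4 0 0;0 -8 0 0;0 -12 0 0;0 -16 0 0;0 -20 0 0;0 -24 0 0;0 -28 0 0;0 -32 0 0;0 -36 0 0;0 -40 0 0;0 -42 0 0;0 -42 0 0")

```text
t: 16.4
tcp_pos: [0.4904, 0.2222, 0.0242]
tool_rot: [-0.021, 1.0, -0.0, -0.0]
force: [-0.1, 0.5, 0.7]
finger_gap: 0.579
gripper_force: 0.0
```

```bash
python3 go.py
```

```text
t 16.4 p [0.4904 0.2222 0.0242] ydir 92.36 zaxis [-0.001 -0.    -1.   ] F [-0.1  0.5  0.7] gap 0.579 gf 0.0 q [ 0.22  0.74  1.79 -0.    0.61 -1.39]
```

Call:
step_arm(targets="0 0 -40 0;-2 -37 -45 0;-2 -74 -45 0;-2 -74 -45 0;-2 -74 -20 0;-2 -74 -1 0;-2 -74 -1 0;-2 -74 -1 0")

```text
t: 17.2
tcp_pos: [0.4952, 0.1492, 0.0251]
tool_rot: [-0.021, 1.0, 0.0, -0.001]
force: [0.8, 0.4, -0.3]
finger_gap: 0.578
gripper_force: 0.0
```

Call:
step_arm(targets="0 4 0 0;0 8 0 0;0 12 0 0;0 16 0 0;0 20 0 0;0 24 0 0;0 24 0 0")

```text
t: 17.9
tcp_pos: [0.4943, 0.1738, 0.0253]
tool_rot: [-0.021, 1.0, 0.0, -0.0]
force: [0.3, -0.3, 0.1]
finger_gap: 0.578
gripper_force: 0.0
```

Call:
step_arm(targets="0 4 0 0;0 8 0 0;0 12 0 0;0 16 0 0;0 18 0 0;0 18 0 0;0 18 -50 0;0 18 -100 0;0 18 -150 0;0 18 -170 0;0 18 -170 0")

```text
t: 19.0
tcp_pos: [0.4961, 0.1911, 0.1991]
tool_rot: [-0.021, 1.0, 0.001, 0.004]
force: [0.8, -0.1, -0.3]
finger_gap: 0.579
gripper_force: 0.0
```

```bash
python3 go.py
python3 - <<'E'
from h import *
a=snap('scene','s9').astype(int)
b=cv2.cvtColor(cv2.imread('pics/s8.png'),cv2.COLOR_BGR2RGB).astype(int)
g=Rz=None
th=1.612;R=np.array([[np.cos(th),-np.sin(th),0],[np.sin(th),np.cos(th),0],[0,0,1]])
# grey diff at samples along each rail: open position face vs shut position
for n,sx,ax in(('+x',1,0),('-x',-1,0),('+y',1,1),('-y',-1,1)):
    for lab,off,z in(('open',[.064+.0115*.8,.084+.0115*.8][ax],.0166+.02*.8),('shut',[.064-.0115,.084-.0115][ax],.019)):
        o=[]
        for s in np.linspace(-.03,.03,7):
            P=np.array([sx*off,s,z]) if ax==0 else np.array([s,sx*off,z])
            u=np.round(proj('scene',R@P+[.490,.205,0])[0]).astype(int)
            o.append((b[u[1],u[0]].sum()//3,a[u[1],u[0]].sum()//3))
        print(n,lab,o)
E
```

```text
t 19.0 p [0.4961 0.1911 0.1991] ydir 92.39 zaxis [ 0.008  0.001 -1.   ] F [ 0.8 -0.1 -0.3] gap 0.579 gf 0.0 q [ 0.16  0.44  1.71 -0.    0.98 -1.46]
+x open [(np.int64(178), np.int64(93)), (np.int64(201), np.int64(102)), (np.int64(203), np.int64(100)), (np.int64(173), np.int64(96)), (np.int64(139), np.int64(103)), (np.int64(126), np.int64(95)), (np.int64(121), np.int64(95))]
+x shut [(np.int64(244), np.int64(255)), (np.int64(227), np.int64(255)), (np.int64(250), np.int64(255)), (np.int64(243), np.int64(255)), (np.int64(225), np.int64(187)), (np.int64(150), np.int64(189)), (np.int64(156), np.int64(225))]
-x open [(np.int64(255), np.int64(253)), (np.int64(255), np.int64(253)), (np.int64(255), np.int64(253)), (np.int64(255), np.int64(254)), (np.int64(255), np.int64(253)), (np.int64(255), np.int64(254)), (np.int64(255), np.int64(252))]
-x shut [(np.int64(255), np.int64(252)), (np.int64(251), np.int64(253)), (np.int64(254), np.int64(253)), (np.int64(250), np.int64(252)), (np.int64(255), np.int64(253)), (np.int64(252), np.int64(252)), (np.int64(254), np.int64(253))]
+y open [(np.int64(212),
[... 205 characters left out ...]
))]
+y shut [(np.int64(255), np.int64(255)), (np.int64(255), np.int64(255)), (np.int64(255), np.int64(255)), (np.int64(255), np.int64(255)), (np.int64(254), np.int64(255)), (np.int64(251), np.int64(250)), (np.int64(251), np.int64(250))]
-y open [(np.int64(123), np.int64(122)), (np.int64(143), np.int64(143)), (np.int64(171), np.int64(170)), (np.int64(126), np.int64(130)), (np.int64(165), np.int64(170)), (np.int64(157), np.int64(158)), (np.int64(92), np.int64(93))]
-y shut [(np.int64(227), np.int64(227)), (np.int64(232), np.int64(231)), (np.int64(228), np.int64(227)), (np.int64(237), np.int64(239)), (np.int64(232), np.int64(232)), (np.int64(238), np.int64(238)), (np.int64(242), np.int64(232))]
```

Call:
step_arm(targets="0 0 0 8.5;0 0 0 17;0 0 0 25.5;0 0 0 34;0 0 0 42.5;0 0 0 51;0 0 0 59.5;0 0 0 68;0 0 0 76.5;0 0 0 85;0 0 0 90;0 0 0 90")

```text
t: 20.25
tcp_pos: [0.4924, 0.1904, 0.1933]
tool_rot: [0.692, 0.722, -0.002, -0.001]
force: [0.5, 0.1, -0.9]
finger_gap: 0.579
gripper_force: 0.0
```

```bash
python3 go.py .567 .208 .0245 2.4
```

```text
t 20.25 p [0.4924 0.1904 0.1933] ydir 2.39 zaxis [-0.004 -0.001 -1.   ] F [ 0.5  0.1 -0.9] gap 0.579 gf 0.0 q [ 0.16  0.45  1.71 -0.    0.98  0.12]
shift [ 14.6  76.  168.5] turn -0.0
```

Call:
step_arm(targets="7 40 0 0;15 77 0 0;15 77 50 0;15 77 100 0;15 77 140 0;15 77 160 0;15 77 168 0;15 77 168 0")

```text
t: 21.05
tcp_pos: [0.5688, 0.2086, 0.0254]
tool_rot: [0.692, 0.722, -0.002, -0.001]
force: [-0.6, -0.4, -0.2]
finger_gap: 0.581
gripper_force: 0.0
```

Call:
step_arm(targets="0 -4 0 0;0 -8 0 0;0 -12 0 0;0 -16 0 0;0 -20 0 0;0 -24 0 0;0 -28 0 0;0 -32 0 0;0 -36 0 0;0 -40 0 0;0 -44 0 0;0 -44 0 0")

```text
t: 22.25
tcp_pos: [0.5249, 0.207, 0.027]
tool_rot: [0.692, 0.722, -0.001, -0.001]
force: [-0.4, -0.3, 0.9]
finger_gap: 0.579
gripper_force: 0.0
```

```bash
python3 go.py .412 .202 .0245 2.4
```

```text
t 22.25 p [0.5249 0.207  0.027 ] ydir 2.4 zaxis [-0.002 -0.    -1.   ] F [-0.4 -0.3  0.9] gap 0.579 gf 0.0 q [0.18 0.75 1.72 0.   0.66 0.14]
shift [  -0.3 -113.     2.7] turn 0.0
```

Call:
step_arm(targets="0 0 -40 0;0 -40 -45 0;0 -80 -45 0;0 -115 -45 0;0 -115 -45 0;0 -115 -20 0;0 -115 2 0;0 -115 2 0;0 -115 2 0")

```text
t: 23.15
tcp_pos: [0.4119, 0.2023, 0.0252]
tool_rot: [0.692, 0.722, -0.0, -0.0]
force: [-0.2, 0.1, -0.8]
finger_gap: 0.583
gripper_force: 0.0
```

Call:
step_arm(targets="0 4 0 0;0 8 0 0;0 12 0 0;0 16 0 0;0 20 0 0;0 24 0 0;0 28 0 0;0 32 0 0;0 36 0 0;0 40 0 0;0 44 0 0;0 44 0 0")

```text
t: 24.35
tcp_pos: [0.4566, 0.2042, 0.0254]
tool_rot: [0.692, 0.722, 0.001, 0.001]
force: [-0.6, -0.5, -0.1]
finger_gap: 0.582
gripper_force: 0.0
```

Call:
step_arm(targets="0 0 -50 0;0 0 -100 0;0 0 -150 0;-50 0 -190 0;-100 0 -200 0;-150 0 -200 0;-200 0 -200 0;-250 0 -200 0;-300 0 -200 0;-300 0 -200 0")

```text
t: 25.35
tcp_pos: [0.4684, -0.1003, 0.2255]
tool_rot: [0.694, 0.72, -0.0, 0.001]
force: [0.1, -0.2, -0.8]
finger_gap: 0.58
gripper_force: 0.0
```

```bash
cat > chk.py <<'E'
from fit import *
import sys
np.set_printoptions(precision=4,suppress=True,linewidth=200)
def shutframe(x): return np.array([[i*.068,j*.088,z] for i in(-1,1) for j in(-1,1) for z in(0,.0206)])@Rz(x[2]).T+[x[0],x[1],0]
def part(rails,x):
    P=[[i*.068,j*.088,z] for i in(-1,1) for j in(-1,1) for z in(0,.0166)]
    if '+x' in rails:P+=[[.077,j*.084,.038] for j in(-1,1)]
    if '-x' in rails:P+=[[-.077,j*.084,.038] for j in(-1,1)]
    if '+y' in rails:P+=[[i*.04,.097,.038] for i in(-1,1)]
    if '-y' in rails:P+=[[i*.04,-.097,.038] for i in(-1,1)]
    return np.array(P)@Rz(x[2]).T+[x[0],x[1],0]
for c in('top','scene'):
    snap(c,'k'+c+sys.argv[1])
    r=getmask(c,'frame',proj(c,[.49,.205,.01])[0]); 
    if not r: print(c,'none');continue
    print(c,r[1],r[0].min(0),r[0].max(0),'start was top [185 182]-[226 235], scene [154 180]-[218 224]')
    for rails in([],['+x'],['-x'],['+y'],['-y'],['+x','-x','+y','-y']):
        print(rails,fit(lambda x:part(rails,x),[.49,.204,1.612],{c:r[0]},[.003,.003,.02]), proj(c,part(rails,[.49,.205,1.612])).round().astype(int).min(0),proj(c,part(rails,[.49,.205,1.612])).round().astype(int).max(0))
    b=getmask(c,'board',proj(c,[.49,.205,.01])[0])
    if b: print('board',b[1],b[0].min(0),b[0].max(0),b[0].mean(0),proj(c,[.49,.205,.014]))
E
python3 go.py; python3 chk.py 1
```

```text
t 25.35 p [ 0.4684 -0.1003  0.2255] ydir 2.11 zaxis [ 0.002 -0.002 -1.   ] F [ 0.1 -0.2 -0.8] gap 0.58 gf 0.0 q [-0.44  0.34  1.8  -0.    1.   -0.48]
top 0.76 [188 185] [225 233] start was top [185 182]-[226 235], scene [154 180]-[218 224]
[] (array([0.4926, 0.2045, 1.6038]), np.float64(0.07402159244264506)) [188 186] [225 234]
['+x'] (array([0.4915, 0.1987, 1.623 ]), np.float64(0.0849132520037339)) [184 186] [225 234]
['-x'] (array([0.4935, 0.2075, 1.5929]), np.float64(0.048051075268817245)) [188 186] [227 234]
['+y'] (array([0.4961, 0.206 , 1.5796]), np.float64(0.04628349907298168)) [188 186] [225 236]
['-y'] (array([0.4878, 0.2064, 1.5994]), np.float64(0.053355133638092744)) [188 183] [225 234]
['+x', '-x', '+y', '-y'] (array([0.4913, 0.2051, 1.5909]), np.float64(0.11611169180229952)) [184 183] [227 236]
board 0.91 [196 193] [216 225] [206.0677 208.9862] [[206.2296 209.6918]]
scene 0.55 [156 184] [219 225] start was top [185 182]-[226 235], scene [154 180]-[218 224]
[] (array([0.4899, 0.2027, 1.6182]), np.float64(0.0678733031674208)) [154 183] [220 225]
['+x'] (array([0.4856, 0.1912, 1.6837]), np.float64(0.14803034820925687)) [152 178] [220 225]
['-x'] (array([0.4863, 0.2016, 1.5953]), np.float64(0.07200807567203804)) [154 183] [221 225]
['+y'] (array([0.4899, 0.2027, 1.6182]), np.float64(0.0678733031674208)) [154 183] [220 225]
['-y'] (array([0.4842, 0.2014, 1.6168]), np.float64(0.11887740656851642)) [154 179] [220 225]
['+x', '-x', '+y', '-y'] (array([0.4832, 0.1912, 1.6796]), np.float64(0.20960484833644522)) [152 178] [221 225]
board 0.77 [169 190] [207 212] [188.2317 201.1921] [[187.9519 201.3068]]
```

```bash
python3 go.py .492 .155 .04
```

```text
t 25.65 p [ 0.4671 -0.0937  0.2251] ydir 2.51 zaxis [-0.001  0.001 -1.   ] F [-0.3  0.2 -0.3] gap 0.58 gf 0.0 q [-0.43  0.34  1.8   0.    1.   -0.48]
shift [247.2  36.  185.3] turn None
```

Call:
step_arm(targets="50 10 0 0;100 20 0 0;150 30 0 0;200 36 0 0;247 36 0 0;247 36 50 0;247 36 100 0;247 36 150 0;247 36 180 0;247 36 190 0;247 36 193 0;247 36 193 0", gripper=1)

```text
t: 26.85
tcp_pos: [0.4939, 0.1534, 0.0331]
tool_rot: [0.692, 0.722, 0.001, 0.0]
force: [0.1, -0.7, 0.3]
finger_gap: 0.004
gripper_force: 0.0
```

Call:
step_arm(targets="0 0 2 0;0 0 4 0;0 0 6 0;0 0 8 0;0 0 10 0;0 0 10 0")

```text
t: 27.45
tcp_pos: [0.4932, 0.1526, 0.0221]
tool_rot: [0.692, 0.722, -0.0, -0.0]
force: [-0.4, 0.2, 0.9]
finger_gap: -0.0
gripper_force: 0.0
```

Call:
step_arm(targets="0 0 1 0;0 0 2 0;0 0 3 0;0 0 4 0;0 0 4 0")

```text
t: 27.95
tcp_pos: [0.4934, 0.1527, 0.0186]
tool_rot: [0.692, 0.722, 0.0, 0.0]
force: [-0.4, 0.8, 2.9]
finger_gap: 0.004
gripper_force: 1.7
```

Call:
step_arm(targets="0 0 -20 0;40 0 -25 0;80 0 -25 0;104 -2 -25 0;104 -2 -5 0;104 -2 -3 0;104 -2 -1 0;104 -2 1 0;104 -2 1 0")

```text
t: 28.85
tcp_pos: [0.4867, 0.2561, 0.0186]
tool_rot: [0.693, 0.721, -0.0, -0.0]
force: [-3.2, 0.9, 6.4]
finger_gap: -0.0
gripper_force: 3.4
```

Call:
step_arm(targets="0 0 -25 0;-26 30 -25 0;-52 74 -25 0;-52 74 -25 0;-52 74 -5 0;-52 74 -3 0;-52 74 -1 0;-52 74 0 0;-52 74 0 0")

```text
t: 29.75
tcp_pos: [0.5622, 0.2069, 0.0186]
tool_rot: [0.692, 0.722, -0.001, -0.0]
force: [-1.8, -3.6, 5.9]
finger_gap: 0.001
gripper_force: 2.5
```

Call:
step_arm(targets="0 0 -25 0;0 -50 -25 0;0 -100 -25 0;0 -145 -25 0;0 -145 -25 0;0 -145 -5 0;0 -145 -3 0;0 -145 -1 0;0 -145 0 0;0 -145 0 0")

```text
t: 30.75
tcp_pos: [0.4188, 0.2017, 0.0185]
tool_rot: [0.692, 0.722, 0.0, 0.0]
force: [-1.2, -0.3, 7.4]
finger_gap: -0.004
gripper_force: 3.7
```

Call:
step_arm(targets="0 0 -50 0;0 0 -100 0;0 0 -150 0;0 0 -200 0;-50 0 -200 0;-100 0 -200 0;-150 0 -200 0;-200 0 -200 0;-250 0 -200 0;-250 0 -200 0;-250 0 -200 0")

```text
t: 31.85
tcp_pos: [0.4287, -0.0494, 0.2178]
tool_rot: [0.694, 0.72, 0.0, 0.0]
force: [0.2, 0.3, -0.4]
finger_gap: 0.004
gripper_force: 0.0
```

```bash
python3 chk.py 2 | grep -E "board|top 0|scene 0"
```

```text
top 0.57 [189 186] [224 233] start was top [185 182]-[226 235], scene [154 180]-[218 224]
board 0.92 [196 193] [216 225] [206.1581 209.9217] [[206.2296 209.6918]]
scene 0.87 [157 184] [219 225] start was top [185 182]-[226 235], scene [154 180]-[218 224]
board 0.76 [171 191] [206 212] [188.4183 201.1538] [[187.9519 201.3068]]
```

All four rails touched at 18.6 mm, the height expected when fully shut, and the arm is clear of everything.

```bash
python3 -c "
from station import manip
print(manip.sign_off())"
```

```text
the job is handed in; nothing more can be done
None
```

The board lies flower side up in the frame and all four rails measured fully shut; the job was handed in at about 32 s, and no verdict was returned.

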